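# Load the last probe into the test deck

## Task

Load the empty test chamber on the deck: push its red cover aside by the pin, take the yellow-headed probe from its stand and put it tip first into the open chamber, then press it down against the stiff plunger until its head is fully home. Leave the mouse, the black cell, the screwdriver and the power adapter where they are.

Things in the scene. Friction and masses are not known exactly. Their poses are not given: they have to be found in the camera images.
- deck: Green circuit-board deck under a clear plate in an aluminium frame, 140 (x) x 300 (y) x 25 mm high, fixed. Origin at the centre of its underside. Three upright black chambers stand on it in a row along its y, 95 mm apart; two already have a yellow probe head showing 4 mm above the rim, the third (any of the three places) is empty under a red cover.
- chamber: The empty chamber: fixed black upright tube with an aluminium mouth, 40 mm outside diameter, 90 mm high. Origin at the centre of its underside (on the deck top), z up. Its mouth is a round recess 24 mm in diameter and 12 mm deep; in the floor of the recess is the opening of a bore 13 mm in diameter. Its cover's pivot is on its +x side, 26 mm from the axis.
- chamber_mouth (a point): Centre of the chamber's mouth, on its axis at rim height.
- cover (a joint): Angle of the red swing cover on the chamber's rim, rad: 0 = over the mouth, up to 2.0 = fully aside; counter-clockwise seen from above, so that the cover leaves the mouth toward the chamber's -y side. The mouth is free for the probe from about 1.0; stiff hinge, stays where it is left. Cover: red disc 28 mm in diameter, 5 mm thick, lying 1 mm above the rim, its centre 26 mm from the pivot.
- cover_pivot (a point): The cover's upright hinge axis, at the cover's underside (1 mm above the rim).
- cover_pin (a point): Top of the red upright pin on the cover, 9 mm in diameter, rising 22 mm above the cover's top face; 35 mm from the pivot axis. Push it sideways to swing the cover.
- plunger (a joint): How far the brass plunger inside the bore is pressed, m: about 0 to 0.004 at the start, when its top lies 51 mm (plus what is pressed) below the rim, up to 0.027. It moves down stiffly under about 6 N and stays where it is left. A probe merely put in stands on it with its head top about 25 to 29 mm above the rim; with the probe home it reads 0.025.
- probe: Loose probe, 50 g: steel rod 10 mm in diameter and 64 mm long with a tapered tip (4 mm at the end, taper 6 mm long), and a round yellow head 18 mm in diameter and 16 mm high on top; 80 mm in all. Origin at the tip end, z toward the head. It stands upright in the stand, head up. Fully home, the head's underside rests on the floor of the chamber's recess and the head stands 4 mm above the rim.
- probe_seat (a point): Centre of the underside of the probe's head, 64 mm above its tip.
- probe_top (a point): Centre of the top face of the probe's head, 80 mm above its tip.
- stand: Fixed grey block 70 x 70 x 45 mm with a 14 mm hole 40 mm deep in the middle, in which the probe stands; its head's underside is 24 mm above the block's top. Origin at the centre of its underside.
- mouse: Black computer mouse, about 100 x 58 x 34 mm. Leave alone.
- cell: Loose upright black cylinder, 36 mm in diameter, 85 mm high. Leave alone.
- screwdriver: Blue-handled screwdriver lying on the table. Leave alone.
- adapter: Black power adapter, 110 x 50 x 32 mm. Leave alone.

How it is judged:
By the outcome, as a careful person would: the job done as asked, in the order asked, and still so for the second after the job is handed in, with the robot touching nothing.
It also fails if it takes over 59 s, if anything falls off the work surface, if the arm or the gripper's body presses on something with over 40 N, if the wrist force passes 120 N, or if a joint passes its speed limit or range.

## Robot

A 6-joint arm with a two-finger parallel gripper is mounted at the origin on the work surface. World frame = base frame: x ahead of the robot, y to its left, z up, the work surface at z = 0. Lengths are in m, angles in rad, forces in N, time in s.
With the tool pointing down it reaches from about 0.325 to 0.925 m from the base axis. Payload 3.1 kg.
Tool frame: the origin (TCP) lies between the finger pads; the fingertips stand 19 mm ahead of it and the grasp point (between the pads) is the TCP; y points along the fingers, z is the direction in which the jaws open and shut, and the axes are right-handed (so a half turn about y gives the same grasp; the last joint's range is limited). The gripper opens to 85 mm and grips with 20 to 120 N. Pads are 22 mm wide; open, the fingers measure 114 mm over their backs; the gripper's body (76 mm by 85 mm) begins 54 mm behind the grasp point. The pads swing forward as they close: fully open they stand 13 mm farther back than shut.
Start: joints at [-1.437, 0.217, 1.613, -0, 1.311, -0.112], TCP at [0.152, -0.606, 0.25] pointing down, gripper open.
Joint ranges: [-2.75, 2.75], [-0.78, 2.1], [0.31, 2.55], [-1.13, 4.27], [0.13, 2.63], [-2.58, 2.58]. Speed limits (rad/s): [2.79, 2.79, 3.14, 3.14, 3.14, 3.14].

## Interface

Orientations are given as a unit quaternion [w, x, y, z].
In Python, from bench import state, snapshot, sign_off gives the robot as it stands.
- The arm moves only by the tool move_arm, never from a script. Its argument "series" is a list of rows, each a list of 3 entries, a list of its own where there are three numbers: the opening, from -1 (shut) to 1 (fully open), then the shift along the tool's x, y, z in units of 30 mm (1.0 is 30 mm), then the turn about the tool's y in units of 5 degrees (1.0 is 5 degrees). In form: [[grip, [dx, dy, dz], twist], ...]. A call has exactly 10 rows; each row shifts and turns the commanded pose from where the row before left it, along the tool's axes as they then stand; what a row does not reach is not made up. A row lasts 1/12 s, in which the tool goes at most 41.7 mm and 7.16 degrees, less where a joint would pass 70% of its speed; a pose out of reach is approached as far as the arm can. A call is refused whole if a number of a shift passes 1 or a number of a turn 1, either way. A call with a gripper value outside its range is refused whole. The fingers move at their own pace and stop on an object; "grip_force" is the grip in N (left out, the last holds). Time passes only in rows, so rows that do not move let the fingers close, or fill a call up. It gives the time, the measured TCP pose, the force and the opening at its end, in the units of the state.
- state(): the state, without advancing time (a new reading comes with each control period).
- snapshot(name): name is "scene" or "top" or "wrist"; returns a dict with "frame" (480x640x3 uint8, red, green, blue), "depth" (480x640 float32, m along the optical axis (not along the pixel's ray), 0 where there is no reading), "K" (3x3 intrinsics, pixels), "k1" (the pictures are not rectified: a ray, as slopes to the right and down, at radius r is drawn at 1 + k1 r^2 times it, then the intrinsics apply), "R" (3x3) and "t" (3): a world point X has camera coordinates R X + t; the wrist camera has in their place "T_tool_cam" (4x4, takes a point from camera to tool coordinates, whose origin is the TCP and whose axes are the tool frame's). Camera axes: x right, y down, z forward; pixel columns grow to the right and rows downward; lengths in m; the calibration is good to about 2 mm. A picture is of the moment at which its call begins: read the wrist's pose just before it.
- sign_off(): hands the job in, once; it reports no verdict.
The state is a dict: "clock": time; "joint_pos": joint angles; "qvel": joint speeds; "joint_torque": joint torques, N m; "eef_pos": TCP position; "ee_rot": TCP orientation; "ft_force": force on the tool from outside, world axes, zero at the start; "torque": the same for the moment, N m; "gripper_width": finger opening in m.
Only numpy, scipy, OpenCV 4.12 (cv2) and the standard library are available. Lean on these libraries where they do the work, as an engineer would, in place of code of your own. Each camera call takes 0.05 s, during which the arm holds its last target.

## Working session

There is one attempt and no reset: what is moved stays moved. The work goes in short steps, Python scripts to look and compute and a tool call to move; the robot and the scene stay as the last step left them, time stands still between calls to the robot, and variables do not carry over. Pictures are saved under pics/ and viewed, and the job is handed in when it is done.

Besides the shell and the picture viewer there is one more tool, called after "Emit:" in YAML: its name, and indented under it one key for each argument. move_arm: Moves the arm, as the interface text tells. Its arguments: {"type":"object","properties":{"series":{"type":"array","items":{"type":"array"}},"grip_force":{"type":"number"}},"required":["series"]}

```bash
mkdir -p pics; ls; python3 - <<'E'
from bench import state, snapshot
import cv2, pickle
s=state(); print(s)
for n in ("scene","top","wrist"):
    d=snapshot(n); cv2.imwrite(f"pics/{n}0.png",d["frame"][:,:,::-1]); pickle.dump(d,open(f"{n}0.pkl","wb"))
    print(n,d["K"].tolist(),d["k1"],{k:v for k,v in d.items() if k in("R","t","T_tool_cam")})
E
```

```text
pics
{'clock': 0.0, 'joint_pos': array([-1.43717992e+00,  2.17782166e-01,  1.61492811e+00, -1.60600723e-05,
        1.31130402e+00, -1.12208013e-01]), 'qvel': array([-0.00039179,  0.00017075,  0.00124235, -0.00188911,  0.00075175,
       -0.00083918]), 'joint_torque': array([ 8.40606049e-05, -3.96845233e+01, -3.03849435e+01, -1.20802174e-04,
        9.70301160e-03, -2.69423033e-06]), 'eef_pos': array([ 0.15200646, -0.60543838,  0.24895399]), 'ee_rot': array([ 0.08668012, -0.08670943,  0.7026276 , -0.70091546]), 'ft_force': array([ 0.35838393, -0.91967789,  0.40505233]), 'torque': array([-0.01205302,  0.03484523,  0.00088412]), 'gripper_width': 0.0851960693940375}
scene [[445.95151993132765, 0.0, 322.64585557957895], [0.0, 445.95151993132765, 237.61348635665587], [0.0, 0.0, 1.0]] -0.010459202131166032 {'R': array([[-0.27914252,  0.96020616, -0.00914221],
       [ 0.78338404,  0.22221179, -0.5804579 ],
       [-0.55532774, -0.16919234, -0.81423894]]), 't': array([ 0.21218391, -0.35319521,  1.36399014])}
top [[575.7202662954719, 0.0, 313.39471858456574], [0.0, 575.7202662954719, 246.3915870522595], [0.0, 0.0, 1.0]] -0.04062836560005488 {'R': array([[-0.0175202 , -0.99983874,  0.00394054],
       [-0.99150859,  0.01686604, -0.12894282],
       [ 0.12885557, -0.00616619, -0.9916442 ]]), 't': array([-0.03852005,  0.58176179,  1.27083464])}
wrist [[387.4518530165869, 0.0, 318.7862363887748], [0.0, 387.4518530165869, 238.16177623330393], [0.0, 0.0, 1.0]] -0.05845750523542528 {'T_tool_cam': array([[ 1.31903329e-03,  9.61915346e-01,  2.73344339e-01,
        -6.88313716e-02],
       [-1.82655094e-03, -2.73341804e-01,  9.61915236e-01,
        -1.24389884e-01],
       [ 9.99997462e-01, -1.76807557e-03,  1.39644044e-03,
        -9.62431948e-04],
       [ 0.00000000e+00,  0.00000000e+00,  0.00000000e+00,
         1.00000000e+00]])}
```

View pics/scene0.png

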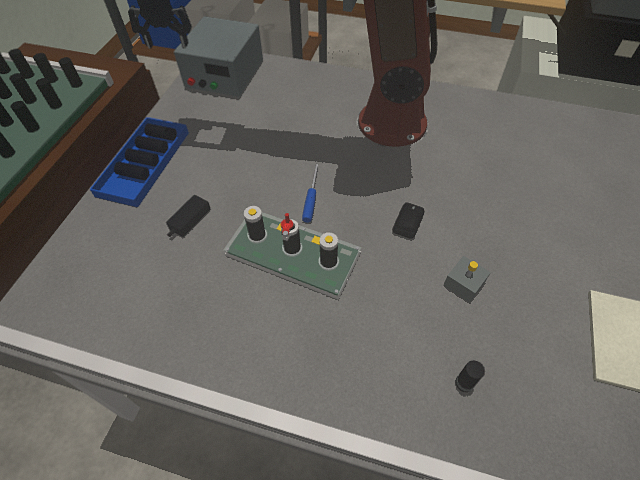

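View pics/top0.png

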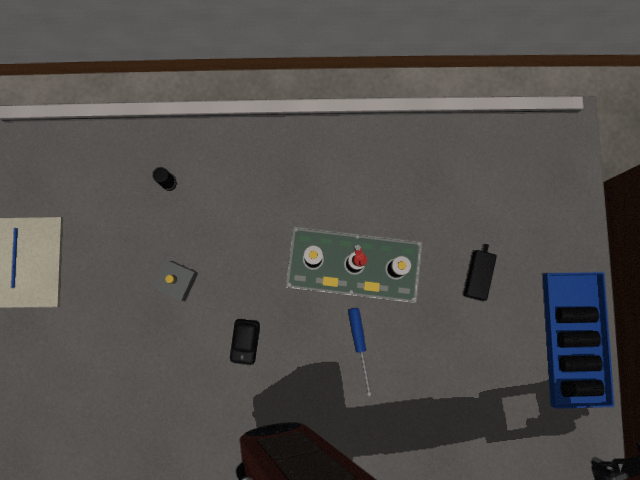

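View pics/wrist0.png

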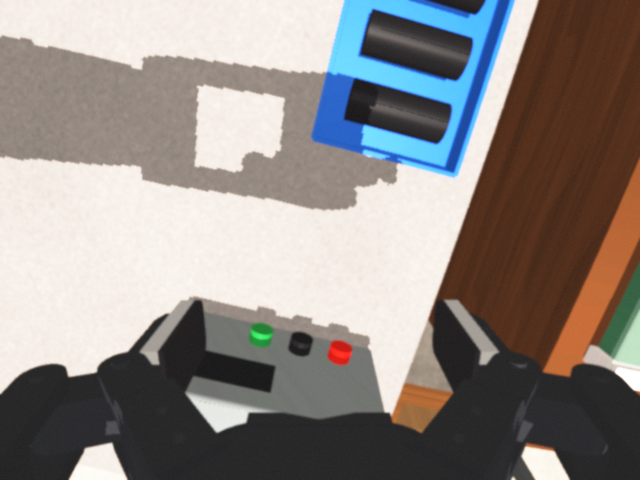

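The top view shows the deck around (355,265), with the covered chamber in the middle at (357,260). The filled chambers are at (313,256) and (400,267), and the probe head is at (170,279). The wrist camera sees none of these yet. I'll measure next.

```bash
cat > h.py <<'E'
import numpy as np, cv2, pickle
from scipy.spatial.transform import Rotation as Ro
def ray(d,uv,pose=None):
    K=d["K"];uv=np.atleast_2d(np.float64(uv))
    n=cv2.undistortPoints(uv.reshape(-1,1,2),K,np.array([d["k1"],0,0,0,0.])).reshape(-1,2)
    c=np.c_[n,np.ones(len(n))]
    if "R" in d: return -d["R"].T@d["t"], c@d["R"]
    p,q=pose; R=Ro.from_quat([q[1],q[2],q[3],q[0]]).as_matrix(); T=d["T_tool_cam"]
    return p+R@T[:3,3], c@(R@T[:3,:3]).T
def plane(d,uv,z,pose=None):
    o,r=ray(d,uv,pose); return o+r*((z-o[2])/r[:,2])[:,None]
def dep(d,uv,pose=None):
    o,r=ray(d,uv,pose); u=np.atleast_2d(uv).round().astype(int); return o+r*d["depth"][u[:,1],u[:,0]][:,None]
def tri(obs):
    A=np.zeros((3,3));b=np.zeros(3)
    for o,r in obs:
        r=r.ravel()/np.linalg.norm(r);P=np.eye(3)-np.outer(r,r);A+=P;b+=P@o
    x=np.linalg.solve(A,b); return x,[float(np.linalg.norm(np.cross(x-o,r.ravel()/np.linalg.norm(r)))) for o,r in obs]
def blobs(d,lo,hi,amin=8,lo2=None,hi2=None):
    h=cv2.cvtColor(d["frame"],cv2.COLOR_RGB2HSV);m=cv2.inRange(h,lo,hi)
    if lo2: m|=cv2.inRange(h,lo2,hi2)
    n,l,st,c=cv2.connectedComponentsWithStats(m)
    return [(c[i].round(1).tolist(),st[i].tolist()) for i in range(1,n) if st[i,4]>=amin],m
E
python3 - <<'E'
from h import *
for n in("top","scene"):
    d=pickle.load(open(n+"0.pkl","rb"))
    Y=blobs(d,(18,120,90),(32,255,255))[0]; Rd=blobs(d,(0,140,90),(8,255,255),8,(172,140,90),(180,255,255))[0]
    print(n);
    for b in Y: print(" Y",b,dep(d,b[0]).round(4), plane(d,b[0],.109).round(4) )
    for b in Rd: print(" R",b,dep(d,b[0]).round(4))
    f=d["frame"]; 
    c=f[210:320,270:440] if n=="top" else f[190:300,220:370]
    cv2.imwrite(f"pics/{n}_z.png",cv2.resize(c,None,fx=4.5,fy=4.5,interpolation=2)[:,:,::-1])
E
```

```text
top
 Y ([312.9, 254.2], [309, 251, 8, 8, 49]) [[ 0.5546 -0.0467  0.1115]] [[ 0.5549 -0.0468  0.109 ]]
 Y ([401.4, 264.7], [398, 261, 8, 8, 51]) [[ 0.5283 -0.2348  0.1165]] [[ 0.529 -0.236  0.109]]
 Y ([169.2, 278.6], [165, 275, 9, 8, 57]) [[0.5094 0.2668 0.0857]] [[0.5076 0.2611 0.109 ]]
 Y ([330.0, 281.3], [323, 277, 15, 10, 131]) [[ 0.5023 -0.0853  0.019 ]] [[ 0.4961 -0.0822  0.109 ]]
 Y ([371.5, 286.2], [364, 281, 16, 11, 131]) [[ 0.4889 -0.1792  0.0266]] [[ 0.4841 -0.1704  0.109 ]]
 R ([359.8, 257.8], [354, 249, 13, 17, 149]) [[ 0.5445 -0.1464  0.1175]]
scene
 Y ([543.4, 1.1], [541, 0, 6, 3, 8]) [[-0.4069  0.3622  0.2206]] [[-0.6506  0.4039  0.109 ]]
 Y ([561.5, 5.4], [558, 4, 8, 5, 11]) [[-0.4005  0.4157  0.2181]] [[-0.6368  0.4648  0.109 ]]
 Y ([252.0, 211.5], [249, 209, 7, 6, 38]) [[ 0.5297 -0.2329  0.1194]] [[ 0.5223 -0.2373  0.109 ]]
 Y ([278.8, 227.0], [277, 223, 4, 8, 20]) [[ 0.491  -0.1908  0.0264]] [[ 0.5475 -0.163   0.109 ]]
 Y ([315.9, 239.8], [311, 236, 9, 9, 54]) [[ 0.5014 -0.092   0.0238]] [[ 0.5584 -0.073   0.109 ]]
 Y ([328.5, 239.0], [325, 236, 8, 7, 44]) [[ 0.5546 -0.0454  0.1175]] [[ 0.5488 -0.047   0.109 ]]
 Y ([472.6, 265.7], [468, 261, 10, 10, 73]) [[0.515  0.2676 0.0842]] [[0.5324 0.2627 0.109 ]]
 R ([190.4, 80.9], [188, 78, 6, 7, 27]) [[ 0.0234 -0.6564  0.0394]]
 R ([286.5, 214.5], [285, 213, 4, 4, 12]) [[ 0.5342 -0.1466  0.1435]]
 R ([286.3, 225.0], [281, 218, 12, 15, 109]) [[ 0.5454 -0.1451  0.1201]]
```

View pics/top_z.png

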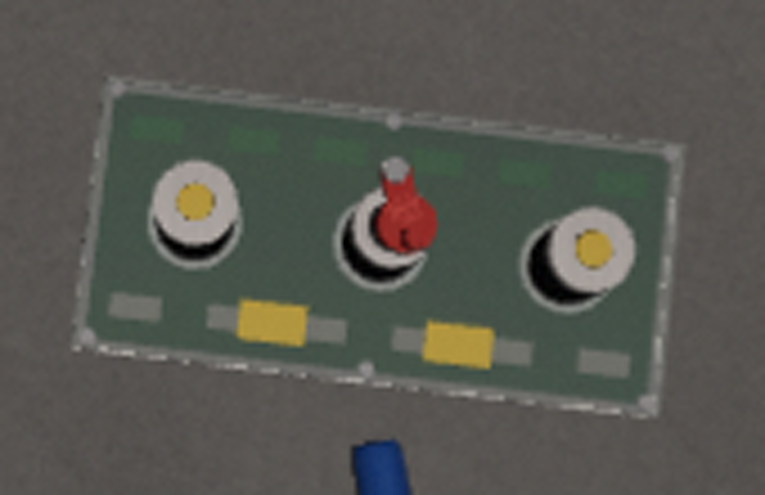

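View pics/scene_z.png

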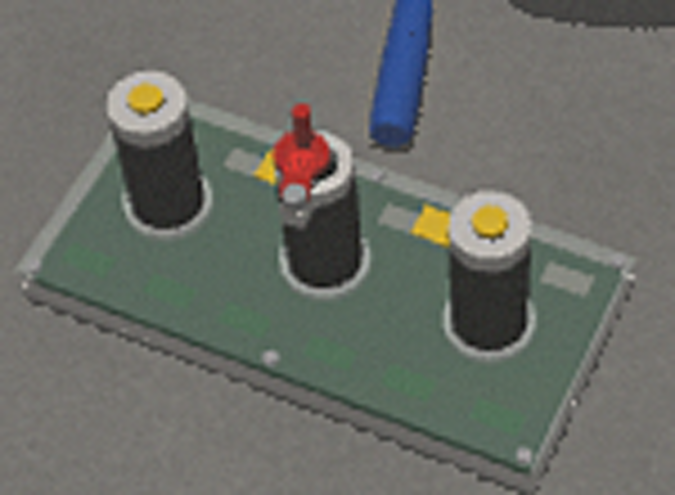

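```bash
python3 - <<'E'
from h import *
t=pickle.load(open("top0.pkl","rb"));s=pickle.load(open("scene0.pkl","rb"))
a=plane(t,[312.9,254.2],.119)[0];b=plane(t,[401.4,264.7],.119)[0]
print("top filled",a,b,np.linalg.norm(a-b))
a2=plane(s,[328.5,239],.119)[0];b2=plane(s,[252,211.5],.119)[0];print("scene",a2,b2,np.linalg.norm(a2-b2))
print("mid",(a+b)/2,(a2+b2)/2, np.degrees(np.arctan2(a[0]-b[0],a[1]-b[1])))
print("tri",tri([ray(t,[312.9,254.2]),ray(s,[328.5,239])]),tri([ray(t,[401.4,264.7]),ray(s,[252,211.5])]))
print("probe tri",tri([ray(t,[169.2,278.6]),ray(s,[472.6,265.7])]))
# aluminium/corners of deck
print("cam",-t["R"].T@t["t"],-s["R"].T@s["t"])
E
```

```text
top filled [ 0.55372431 -0.04670782  0.119     ] [ 0.52803918 -0.23437039  0.119     ] 0.18941215822233304
scene [ 0.55566001 -0.04509931  0.119     ] [ 0.52942662 -0.23303053  0.119     ] 0.18975335359162862
mid [ 0.54088174 -0.14053911  0.119     ] [ 0.54254332 -0.13906492  0.119     ] 7.793573963191058
tri (array([ 0.55391205, -0.04617321,  0.11626699]), [0.0005634540753060333, 0.0005634540753060027]) (array([ 0.52809221, -0.23429049,  0.1170291 ]), [0.00040963523172184174, 0.00040963523172181485])
probe tri (array([0.51008106, 0.26892756, 0.07725165]), [3.277211624626195e-05, 3.277211624631341e-05])
cam [ 0.41239281 -0.04048966  1.3353816 ] [1.09337861 0.10552053 0.90753877]
```

```bash
python3 - <<'E'
from h import *
t=pickle.load(open("top0.pkl","rb"));s=pickle.load(open("scene0.pkl","rb"))
q=[ 0.08668012, -0.08670943,  0.7026276 , -0.70091546]
print(Ro.from_quat(q[1:]+q[:1]).as_matrix().round(3))
z=lambda u,v:[269.5+(u+.5)/4.5,209.5+(v+.5)/4.5]
w=lambda u,v:[219.5+(u+.5)/4.5,189.5+(v+.5)/4.5]
M=np.array([.5415,-.140,.115]);ex=np.array([.9908,-.1357,0]);ey=np.array([.1357,.9908,0])
def rep(n,X): r=X-M; print(n,X.round(4),"deck",(r@ex*1e3).round(1),(r@ey*1e3).round(1))
rep("pivot t",plane(t,z(396,167),.122)[0]); rep("pivot s",plane(s,w(294,194),.122)[0])
rep("cover disc t",plane(t,z(407,224),.121)[0]);rep("cover disc s",plane(s,w(301,160),.121)[0])
rep("pin top s",plane(s,w(302,110),.143)[0])
# rim disc of filled right: centre
rep("rim t",plane(t,z(593,249),.115)[0]);rep("rim t l",plane(t,z(196,201),.115)[0])
print("head",plane(t,[169.2,278.6],.083),plane(s,[472.6,265.7],.079))
E
```

```text
[[-0.97  -0.     0.243]
 [-0.243  0.002 -0.97 ]
 [-0.    -1.    -0.002]]
pivot t [ 0.5678 -0.142   0.122 ] deck 26.3 1.6
pivot s [ 0.5675 -0.1405  0.122 ] deck 25.8 3.0
cover disc t [ 0.5407 -0.1466  0.121 ] deck 0.1 -6.6
cover disc s [ 0.5463 -0.1443  0.121 ] deck 5.3 -3.6
pin top s [ 0.5326 -0.1467  0.143 ] deck -7.9 -7.9
rim t [ 0.5279 -0.235   0.115 ] deck -0.6 -95.9
rim t l [ 0.554  -0.0473  0.115 ] deck -0.2 93.6
head [[0.50963612 0.26748031 0.083     ]] [[0.51130195 0.26861671 0.079     ]]
```

The covered chamber is at about (0.5415, -0.140) with deck yaw -7.8°. The filled heads measure 189.4 mm apart, against 190 expected. The pivot is on the +x side as specified, and the cover is already about 0.2 rad open. The probe head is at (0.510, 0.268), z 0.077, which matches the expected 0.077. I'll move to above the pin with the fingers shut.

Emit:
move_arm:
  series:
    - [-1,[-0.8,0,-0.64],0]
    - [-1,[-0.8,0,-0.64],0]
    - [-1,[-0.8,0,-0.64],0]
    - [-1,[-0.8,0,-0.64],0]
    - [-1,[-0.8,0,-0.64],0]
    - [-1,[-0.8,0,-0.64],0]
    - [-1,[-0.8,0,-0.64],0]
    - [-1,[-0.8,0,-0.64],0]
    - [-1,[-0.8,0,-0.64],0]
    - [-1,[-0.8,0,-0.64],0]
  grip_force: 40

```text
clock: 0.98
eef_pos: [0.3387, -0.3601, 0.25]
ee_rot: [0.087, -0.087, 0.702, -0.702]
ft_force: [0.0, -0.3, 1.1]
gripper_width: 0.0
```

Emit:
move_arm:
  series:
    - [-1,[-0.8,0,-0.64],0]
    - [-1,[-0.8,0,-0.64],0]
    - [-1,[-0.8,0,-0.64],0]
    - [-1,[-0.8,0,-0.64],0]
    - [-1,[-0.8,0,-0.64],0]
    - [-1,[-0.8,0,-0.64],0]
    - [-1,[-0.8,0,-0.64],0]
    - [-1,[-0.8,0,-0.64],0]
    - [-1,[-0.8,0,-0.64],0]
    - [-1,[-0.8,0,-0.6],0]

```text
clock: 1.82
eef_pos: [0.525, -0.1165, 0.25]
ee_rot: [0.087, -0.087, 0.702, -0.702]
ft_force: [0.8, -0.0, 0.2]
gripper_width: -0.0005
```

```bash
cat > look.py <<'E'
import sys,pickle,cv2
from bench import state,snapshot
def look(n,tag):
    s=state(); d=snapshot(n); cv2.imwrite(f"pics/{n}_{tag}.png",d["frame"][:,:,::-1]); pickle.dump((s,d),open(f"{n}_{tag}.pkl","wb")); return s,d
if __name__=="__main__":
    s,d=look(sys.argv[1],sys.argv[2]); print(s["clock"],s["joint_pos"].round(3),s["eef_pos"].round(4),s["ee_rot"].round(4),s["ft_force"].round(2),s["gripper_width"])
E
python3 look.py wrist 1
```

```text
1.8167 [-0.349  0.032  1.819  0.     1.291  0.976] [ 0.525  -0.1165  0.25  ] [ 0.0866 -0.087   0.7019 -0.7017] [ 0.8  -0.03  0.19] -0.000518306322240776
```

View pics/wrist_1.png

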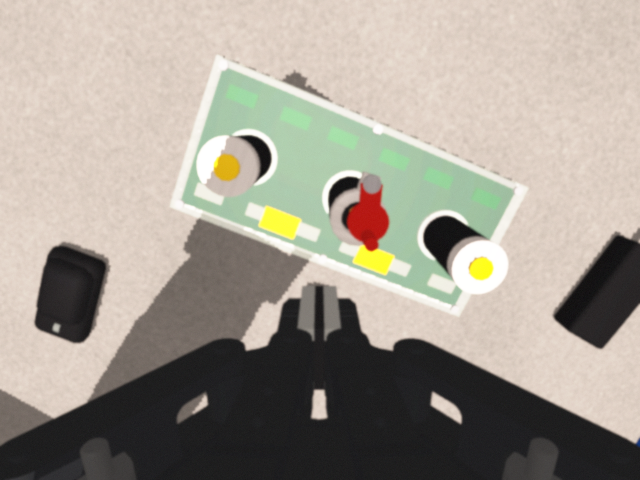

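The wrist image shows the pivot screw at (372,183), the red disc at (369,222) and the pin tip near (371,244), with the fingertips at (320,290).

```bash
python3 - <<'E'
from h import *
s,d=pickle.load(open("wrist_1.pkl","rb")); P=(s["eef_pos"],s["ee_rot"])
M=np.array([.5415,-.140,.115]);ex=np.array([.9908,-.1357,0]);ey=np.array([.1357,.9908,0])
def rep(n,X): r=X-M; print(n,X.round(4),"deck",(r@ex*1e3).round(1),(r@ey*1e3).round(1))
Y=blobs(d,(18,120,90),(32,255,255),100)[0]
for b in Y: print(b, plane(d,b[0],.119,P)[0].round(4))
Rd=blobs(d,(0,140,90),(8,255,255),50,(172,140,90),(180,255,255))[0]
print(Rd)
rep("piv",plane(d,[372,183],.122,P)[0]);rep("disc",plane(d,[369,220],.121,P)[0]);rep("pintop",plane(d,[371,245],.143,P)[0]);rep("pin base",plane(d,[370,233],.121,P)[0])
f=d["frame"][160:340,280:430]; cv2.imwrite("pics/w1z.png",cv2.resize(f,None,fx=3.3,fy=3.3,interpolation=2)[:,:,::-1])
E
```

```text
([226.3, 167.2], [214, 154, 26, 27, 558]) [ 0.5533 -0.0464  0.119 ]
([279.4, 222.3], [259, 206, 42, 33, 786]) [ 0.5255 -0.0882  0.119 ]
([373.5, 259.4], [353, 245, 41, 30, 690]) [ 0.5154 -0.1575  0.119 ]
([480.7, 268.1], [469, 257, 24, 23, 420]) [ 0.5275 -0.2335  0.119 ]
[([367.9, 219.1], [347, 184, 42, 66, 1669])]
piv [ 0.5666 -0.1412  0.122 ] deck 25.1 2.2
disc [ 0.5421 -0.1463  0.121 ] deck 1.5 -6.2
pintop [ 0.5313 -0.1478  0.143 ] deck -9.0 -9.1
pin base [ 0.5336 -0.1495  0.121 ] deck -6.5 -10.4
```

View pics/w1z.png

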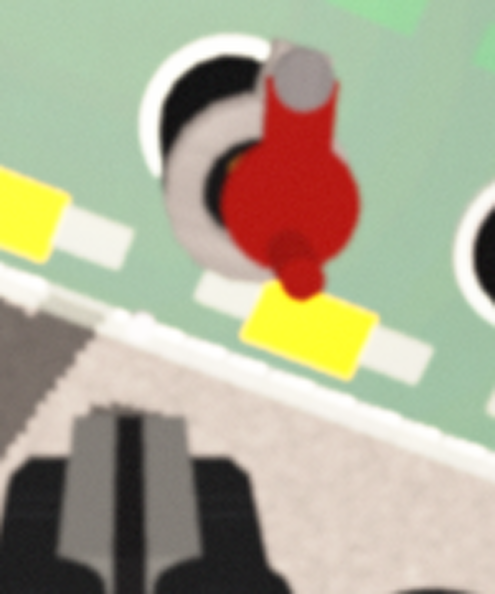

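Pin axis is at about (0.532, -0.1485). That is 33 mm ahead along tool +z and 1 mm off in tool x. I'll descend to put the fingertips at z≈0.128.

Emit:
move_arm:
  series:
    - [-1,[0,0.5,0],0]
    - [-1,[0,0.5,0],0]
    - [-1,[0,0.5,0],0]
    - [-1,[0,0.5,0],0]
    - [-1,[0,0.5,0],0]
    - [-1,[0,0.5,0],0]
    - [-1,[0,0.43,0],0]
    - [-1,[0,0,0.1],0]
    - [-1,[0,0,0.1],0]
    - [-1,[0,0,0.1],0]

```text
clock: 2.7
eef_pos: [0.5272, -0.1274, 0.1481]
ee_rot: [-0.087, 0.086, -0.702, 0.702]
ft_force: [0.8, -0.0, 0.4]
gripper_width: -0.0
```

```bash
python3 look.py wrist 2; python3 look.py scene 2; python3 -c "
import cv2
a=cv2.imread('pics/wrist_2.png')[60:360,200:520];b=cv2.imread('pics/scene_2.png')[150:300,200:380]
cv2.imwrite('pics/c2.png',cv2.hconcat([cv2.resize(a,(400,375)),cv2.resize(b,(400,375))]))"
```

```text
2.7 [-0.367  0.154  1.892 -0.     1.094  0.958] [ 0.5272 -0.1274  0.1481] [-0.087   0.0864 -0.7016  0.702 ] [ 0.76 -0.04  0.35] -1.916324450584122e-05
2.75 [-3.670e-01  1.540e-01  1.891e+00 -1.000e-03  1.094e+00  9.580e-01] [ 0.5278 -0.1281  0.1487] [-0.0873  0.0858 -0.7012  0.7024] [ 1.1  -0.1  -0.22] 6.756877811962196e-05
```

View pics/c2.png

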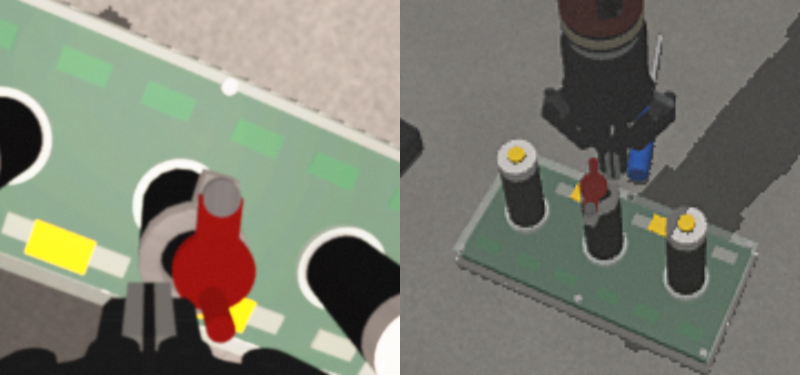

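The fingers are just behind the pin, in line with it. Next I'll close the gap and start the arc.

Emit:
move_arm:
  series:
    - [-1,[0,0,0.1],0]
    - [-1,[0,0,0.1],0]
    - [-1,[0.04,0,0.1],-1]
    - [-1,[0.04,0,0.1],-1]
    - [-1,[0.04,0,0.1],-1]
    - [-1,[0.04,0,0.1],-1]
    - [-1,[0.04,0,0.1],-1]
    - [-1,[0.04,0,0.1],-1]
    - [-1,[0.04,0,0.1],-1]
    - [-1,[0.04,0,0.1],-1]

```text
clock: 3.63
eef_pos: [0.532, -0.1579, 0.1476]
ee_rot: [0.322, -0.323, 0.629, -0.629]
ft_force: [-2.3, 0.6, 0.1]
gripper_width: 0.0
```

```bash
python3 look.py wrist 3; python3 look.py scene 3; python3 -c "
import cv2
a=cv2.imread('pics/wrist_3.png')[60:360,200:520];b=cv2.imread('pics/scene_3.png')[150:300,200:380]
cv2.imwrite('pics/c3.png',cv2.hconcat([cv2.resize(a,(400,375)),cv2.resize(b,(400,375))]))"
```

```text
3.6333 [-4.150e-01  1.820e-01  1.861e+00 -1.000e-03  1.100e+00  2.080e-01] [ 0.532  -0.1579  0.1476] [ 0.3225 -0.3232  0.6293 -0.6289] [-2.32  0.64  0.11] 3.188943658528274e-05
3.6833 [-4.150e-01  1.820e-01  1.860e+00 -1.000e-03  1.099e+00  2.050e-01] [ 0.5325 -0.1585  0.1477] [-0.3234  0.3238 -0.6286  0.6288] [-1.04  0.09  0.59] 0.0003900353289654487
```

View pics/c3.png

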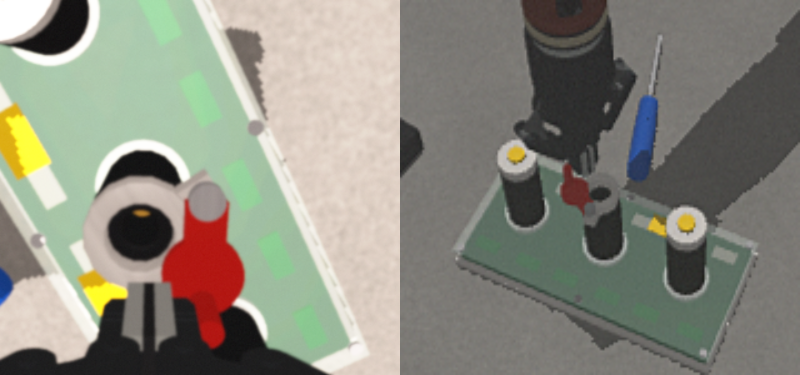

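The cover now clears the mouth (θ≈1.0) and the pin is still centred on the finger. I'll keep going to about 1.75.

Emit:
move_arm:
  series:
    - [-1,[0.04,0,0.1],-1]
    - [-1,[0.04,0,0.1],-1]
    - [-1,[0.04,0,0.1],-1]
    - [-1,[0.04,0,0.1],-1]
    - [-1,[0.04,0,0.1],-1]
    - [-1,[0.04,0,0.1],-1]
    - [-1,[0.04,0,0.1],-1]
    - [-1,[0.04,0,0.1],-1]
    - [-1,[0,0,0],0]
    - [-1,[0,0,0],0]

```text
clock: 4.57
eef_pos: [0.5521, -0.174, 0.1476]
ee_rot: [0.517, -0.516, 0.483, -0.483]
ft_force: [-0.4, -0.6, -0.0]
gripper_width: 0.0002
```

```bash
python3 look.py wrist 4; python3 look.py scene 4; python3 -c "
import cv2
a=cv2.imread('pics/wrist_4.png')[60:360,200:520];b=cv2.imread('pics/scene_4.png')[150:300,200:380]
cv2.imwrite('pics/c4.png',cv2.hconcat([cv2.resize(a,(400,375)),cv2.resize(b,(400,375))]))"
```

```text
4.5667 [-0.427  0.228  1.805  0.     1.107 -0.494] [ 0.5521 -0.174   0.1476] [ 0.5167 -0.5164  0.4827 -0.483 ] [-0.36 -0.63 -0.04] 0.000199573407369683
4.6167 [-0.427  0.228  1.806  0.     1.107 -0.495] [ 0.552  -0.1739  0.1476] [ 0.5169 -0.5165  0.4826 -0.4829] [-0.15  0.47  0.63] 4.8158663969857796e-05
```

View pics/c4.png

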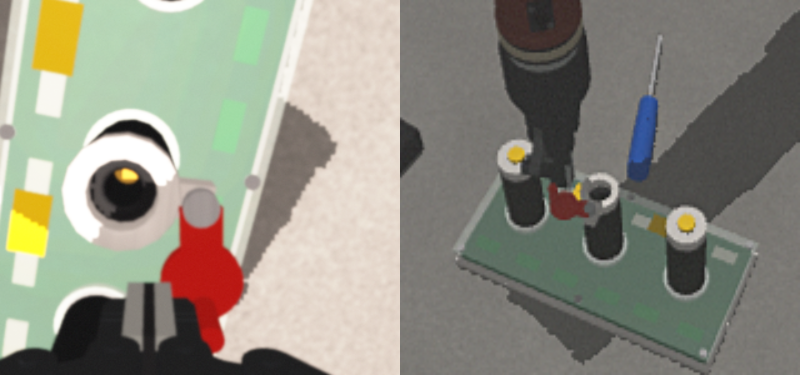

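The cover is now at about 1.7 rad, and the mouth is fully open with the brass plunger visible inside. I'll back off and rise, then measure the mouth.

Emit:
move_arm:
  series:
    - [-1,[0,0,-0.3],0]
    - [-1,[0,0,-0.4],0]
    - [-1,[0,-0.5,0],0]
    - [-1,[0,-0.8,0],0]
    - [-1,[0,-0.8,0],0]
    - [-1,[0,-0.8,0],0]
    - [-1,[0,-0.6,0],0]
    - [-1,[0.7,0,0],0]
    - [-1,[0.5,0,0],0]
    - [-1,[0,0,0],0]

```text
clock: 5.5
eef_pos: [0.533, -0.2138, 0.2526]
ee_rot: [-0.516, 0.517, -0.482, 0.483]
ft_force: [-0.4, 0.1, -0.1]
gripper_width: -0.0
```

```bash
python3 look.py wrist 5; python3 look.py top 5;python3 - <<'E'
from h import *
s,d=pickle.load(open("wrist_5.pkl","rb")); P=(s["eef_pos"],s["ee_rot"]);q=P[1]
print(Ro.from_quat([q[1],q[2],q[3],q[0]]).as_matrix().round(3))
E
```

```text
5.5 [-5.030e-01  1.070e-01  1.734e+00 -1.000e-03  1.299e+00 -5.710e-01] [ 0.533  -0.2138  0.2526] [-0.5164  0.5171 -0.4821  0.4831] [-0.44  0.09 -0.07] -6.434217319227419e-06
5.55 [-0.502  0.108  1.735  0.     1.3   -0.57 ] [ 0.5326 -0.2124  0.2517] [-0.5167  0.5169 -0.4831  0.4822] [ 0.64 -0.08  0.89] 0.00024661454955364216
[[ 0.068  0.     0.998]
 [-0.998 -0.002  0.068]
 [ 0.002 -1.     0.   ]]
```

View pics/wrist_5.png

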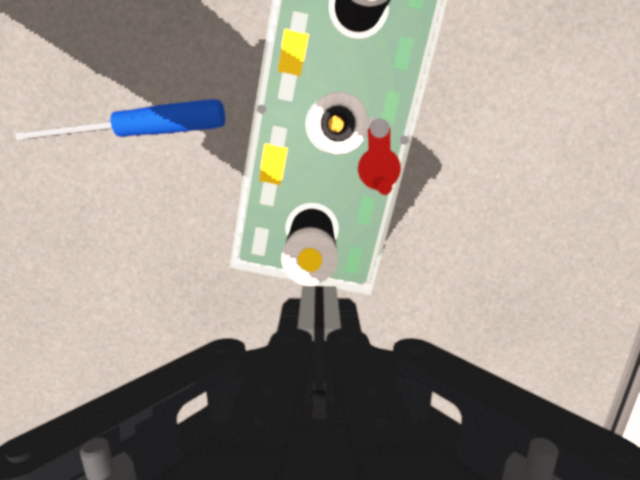

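The wrist image shows the mouth recess at (339,123), the cover at (379,168), the pivot at (379,128) and the near filled head at (309,259).

```bash
python3 - <<'E'
from h import *
s,d=pickle.load(open("wrist_5.pkl","rb")); P=(s["eef_pos"],s["ee_rot"])
g=cv2.cvtColor(d["frame"],cv2.COLOR_RGB2GRAY)
m=np.zeros_like(g); m[100:150,315:362]=(g[100:150,315:362]<130)*255
# fill yellow plunger
cs,_=cv2.findContours(m,cv2.RETR_EXTERNAL,cv2.CHAIN_APPROX_NONE)
c=max(cs,key=cv2.contourArea); h=cv2.convexHull(c); print(cv2.fitEllipse(h), cv2.minEnclosingCircle(c))
uv=np.array(cv2.minEnclosingCircle(c)[0]);e=np.array(cv2.fitEllipse(h)[0])
print("mouth",plane(d,uv,.115,P),plane(d,e,.115,P))
pts=plane(d,h.reshape(-1,2),.115,P)[:,:2].astype(np.float32); print("recess circ (m)",cv2.minEnclosingCircle(pts))
Y=blobs(d,(18,120,90),(32,255,255),100)[0]
for b in Y: print(b, plane(d,b[0],.119,P)[0].round(4))
print("piv",plane(d,[379,128],.122,P)[0],"cover",plane(d,[379,168],.121,P)[0])
f=d["frame"][80:200,290:430]; cv2.imwrite("pics/w5z.png",cv2.resize(f,None,fx=5,fy=5,interpolation=2)[:,:,::-1])
_,t=pickle.load(open("top_5.pkl","rb"))
f=t["frame"][220:310,290:430]; cv2.imwrite("pics/t5z.png",cv2.resize(f,None,fx=5,fy=5,interpolation=2)[:,:,::-1])
E
```

```text
((338.02587890625, 122.35746765136719), (34.438865661621094, 36.17759323120117), 178.09304809570312) ((337.6483154296875, 122.46186065673828), 18.070051193237305)
mouth [[ 0.53974186 -0.13988801  0.115     ]] [[ 0.5399819  -0.13980558  0.115     ]]
recess circ (m) ((0.5399671792984009, -0.13986925780773163), 0.011598212644457817)
([292.3, 52.1], [278, 29, 30, 47, 1015]) [ 0.5084 -0.0998  0.119 ]
([335.7, 123.6], [328, 115, 16, 17, 190]) [ 0.5384 -0.1407  0.119 ]
([272.5, 163.9], [259, 144, 28, 41, 846]) [ 0.4989 -0.169   0.119 ]
([309.7, 259.4], [298, 248, 24, 24, 461]) [ 0.5273 -0.2337  0.119 ]
piv [ 0.56594864 -0.14153452  0.122     ] cover [ 0.56878301 -0.16680244  0.121     ]
```

View pics/w5z.png

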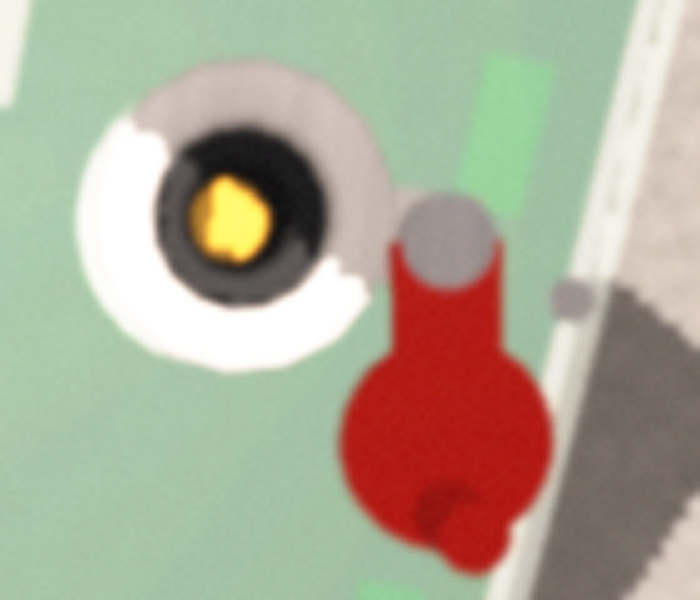

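View pics/t5z.png

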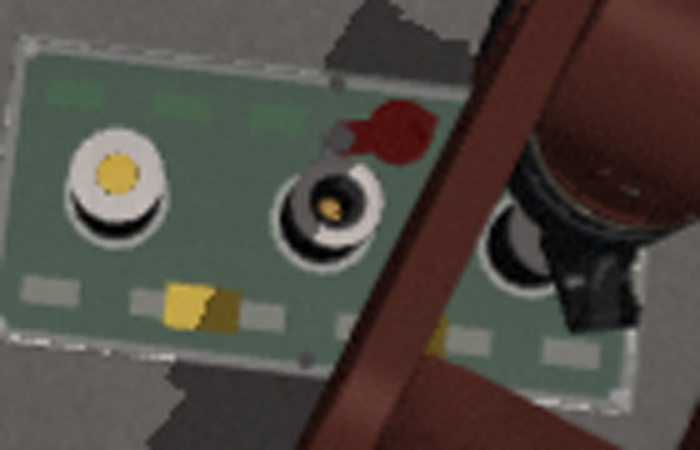

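Recess diameter measures 23.2 mm (24 expected), centred at (0.540, -0.140). The cover is well clear at θ≈1.7. Next I'll travel to the probe with the jaws open.

Emit:
move_arm:
  series:
    - [-1,[-1,0,0.02],0]
    - [-1,[-1,0,0.02],0]
    - [0,[-1,0,0.02],0]
    - [0,[-1,0,0.02],0]
    - [0,[-1,0,0.02],0]
    - [0,[-1,0,0.02],0]
    - [0,[-1,0,0.02],0]
    - [0,[-1,0,0.02],0]
    - [0,[-1,0,0.02],0]
    - [0,[-1,0,0.02],0]

```text
clock: 6.43
eef_pos: [0.5165, 0.0902, 0.2511]
ee_rot: [-0.517, 0.518, -0.483, 0.481]
ft_force: [0.7, -0.2, 0.4]
gripper_width: 0.0433
```

Emit:
move_arm:
  series:
    - [0,[-1,0,0.02],0]
    - [0,[-1,0,0.02],0]
    - [0,[-1,0,0.02],0]
    - [0,[-1,0,0.02],0]
    - [0,[-1,0,0.02],0]
    - [0,[-1,0,0.02],0]
    - [0,[0,0.5,0],-1]
    - [0,[0,0.5,0],-1]
    - [0,[0,0.5,0],-1]
    - [0,[0,0.5,0],-1]

```text
clock: 7.27
eef_pos: [0.5072, 0.2685, 0.1904]
ee_rot: [-0.594, 0.595, -0.384, 0.382]
ft_force: [0.7, 0.4, 0.3]
gripper_width: 0.0428
```

Emit:
move_arm:
  series:
    - [0,[0,0,0],-1]
    - [0,[0,0,0],-1]
    - [0,[0,0,0],-1]
    - [0,[0,0,0],-1]
    - [0,[0,0,0],-1]
    - [0,[0,0,0],-1]
    - [0,[0,0,0],-1]
    - [0,[0,0,0],-1]
    - [0,[0,0,0],-1]
    - [0,[0,0,0],-1]

```text
clock: 8.1
eef_pos: [0.5073, 0.2681, 0.191]
ee_rot: [-0.7, 0.701, -0.097, 0.095]
ft_force: [0.3, 0.5, -0.2]
gripper_width: 0.0428
```

```bash
python3 look.py wrist 6; python3 - <<'E'
from h import *
s,d=pickle.load(open("wrist_6.pkl","rb")); P=(s["eef_pos"],s["ee_rot"]);q=P[1]
R=Ro.from_quat([q[1],q[2],q[3],q[0]]).as_matrix();print(R.round(3))
for b in blobs(d,(18,120,90),(32,255,255),100)[0]:
    X=plane(d,b[0],.085,P)[0];print(b,X.round(4),((X-P[0])@R/.03).round(3))
E
```

```text
8.1 [ 3.640e-01  1.690e-01  1.786e+00  1.000e-03  1.190e+00 -9.340e-01] [0.5073 0.2681 0.191 ] [-0.7001  0.7009 -0.0975  0.0954] [ 0.29  0.55 -0.21] 0.042761412815884935
[[ 0.963 -0.003  0.27 ]
 [-0.27  -0.001  0.963]
 [-0.003 -1.    -0.001]]
([316.2, 248.6], [302, 232, 29, 34, 801]) [0.5087 0.266  0.085 ] [ 0.075  3.532 -0.049]
```

View pics/wrist_6.png

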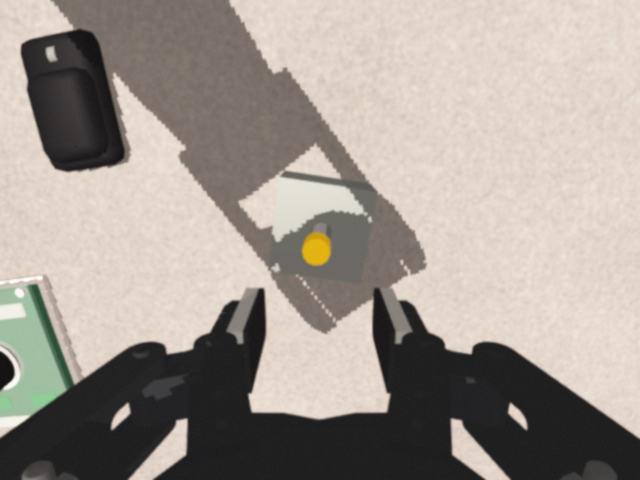

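The head at (316,249) is 2 mm in x and -1.5 mm in z from the TCP, which agrees with the fixed cameras. I'll descend.

Emit:
move_arm:
  series:
    - [0,[0.07,0.4,-0.04],0]
    - [0,[0,0.4,0],0]
    - [0,[0,0.4,0],0]
    - [0,[0,0.4,0],0]
    - [0,[0,0.4,0],0]
    - [0,[0,0.4,0],0]
    - [0,[0,0.4,0],0]
    - [0,[0,0.3,0],0]
    - [0,[0,0,0],0]
    - [0,[0,0,0],0]

```text
clock: 8.98
eef_pos: [0.5101, 0.2662, 0.0985]
ee_rot: [-0.7, 0.701, -0.098, 0.097]
ft_force: [0.5, 0.3, -0.8]
gripper_width: 0.0426
```

```bash
python3 look.py wrist 7; python3 - <<'E'
from h import *
s,d=pickle.load(open("wrist_7.pkl","rb")); P=(s["eef_pos"],s["ee_rot"]);q=P[1]
R=Ro.from_quat([q[1],q[2],q[3],q[0]]).as_matrix()
for b in blobs(d,(18,120,90),(32,255,255),100)[0]:
    X=plane(d,b[0],.085,P)[0];print(b,X.round(4),((X-P[0])@R/.03).round(3))
E
```

```text
8.9833 [ 0.359  0.29   1.836  0.     1.018 -0.934] [0.5101 0.2662 0.0985] [-0.7     0.7006 -0.0985  0.0974] [ 0.48  0.28 -0.85] 0.042602730712115344
([317.2, 308.3], [294, 281, 46, 56, 2085]) [0.5076 0.2665 0.085 ] [-0.079  0.451 -0.012]
```

View pics/wrist_7.png

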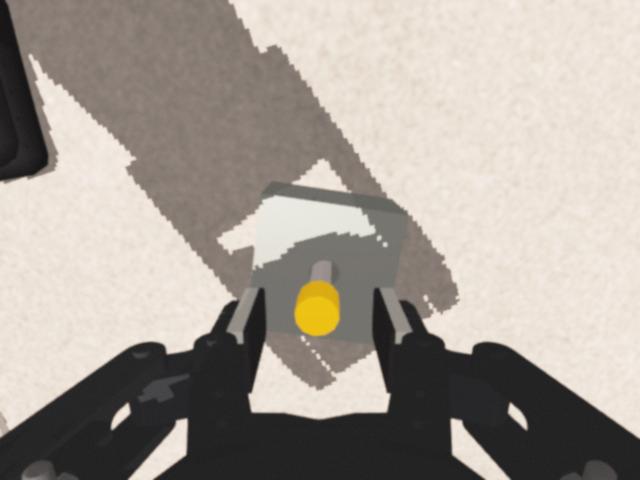

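The head's top face at (317,316) is centred between the pads. I'll lower 15 mm and grip.

Emit:
move_arm:
  series:
    - [0,[0,0.25,0],0]
    - [0,[0,0.25,0],0]
    - [0,[0,0,0],0]
    - [-1,[0,0,0],0]
    - [-1,[0,0,0],0]
    - [-1,[0,0,0],0]
    - [-1,[0,0,0],0]
    - [-1,[0,0,0],0]
    - [-1,[0,0,0],0]
    - [-1,[0,0,0],0]
  grip_force: 35

```text
clock: 9.87
eef_pos: [0.5107, 0.2664, 0.0846]
ee_rot: [0.7, -0.7, 0.098, -0.098]
ft_force: [0.2, 0.4, -0.3]
gripper_width: 0.0162
```

Emit:
move_arm:
  series:
    - [-1,[0,-0.1,0],0]
    - [-1,[0,-0.3,0],0]
    - [-1,[0,-0.5,0],0]
    - [-1,[0,-0.7,0],0]
    - [-1,[0,-0.7,0],0]
    - [-1,[0,-0.7,0],0]
    - [-1,[0,-0.7,0],0]
    - [-1,[0,-0.7,0],0]
    - [-1,[0,-0.5,0],0]
    - [-1,[0,-0.3,0],0]

```text
clock: 10.7
eef_pos: [0.5117, 0.2668, 0.244]
ee_rot: [0.701, -0.699, 0.096, -0.099]
ft_force: [0.2, -0.0, 0.2]
gripper_width: 0.0164
```

```bash
python3 look.py wrist 8;python3 look.py scene 8;python3 look.py top 8; python3 -c "
import cv2
a=cv2.imread('pics/wrist_8.png')[200:400,200:440];b=cv2.imread('pics/scene_8.png')[140:300,400:560]
cv2.imwrite('pics/c8.png',cv2.hconcat([cv2.resize(a,(400,375)),cv2.resize(b,(375,375))]))"
```

```text
10.7 [ 0.359  0.118  1.738 -0.     1.28  -0.934] [0.5117 0.2668 0.244 ] [ 0.7011 -0.6995  0.0964 -0.0994] [ 0.25 -0.04  0.21] 0.01641837257889799
10.75 [ 0.359  0.118  1.737 -0.     1.28  -0.934] [0.5123 0.267  0.2451] [ 0.7014 -0.6992  0.0958 -0.1   ] [0.3  0.02 0.57] 0.016230928296507133
10.8 [ 0.359  0.119  1.739 -0.     1.278 -0.934] [0.5118 0.2668 0.2433] [ 0.7011 -0.6994  0.0963 -0.0995] [ 0.51 -1.09  0.26] 0.01651806194867137
```

View pics/c8.png

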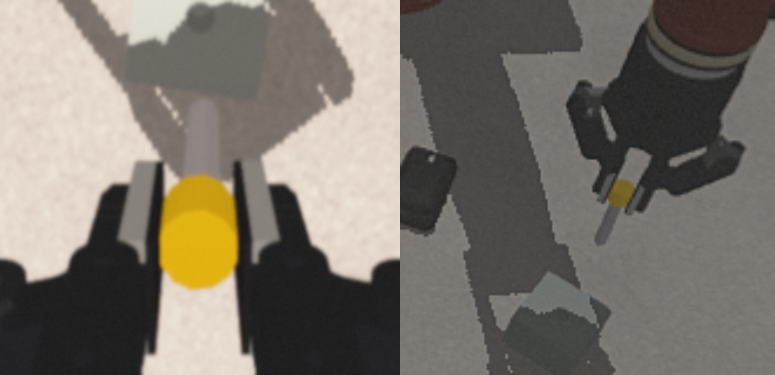

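The probe is held upright between the pads. I'll check tip against head for any lean.

```bash
python3 - <<'E'
from h import *
s,d=pickle.load(open("wrist_8.pkl","rb")); P=(s["eef_pos"],s["ee_rot"]);q=P[1]
R=Ro.from_quat([q[1],q[2],q[3],q[0]]).as_matrix();print(R.round(3))
z=P[0][2]
for n,uv,zz in(("head",[319.4,330.7],z),("tip",[321.8,255],z-.08)):
    X=plane(d,uv,zz,P)[0];print(n,X.round(4),"tool mm",((X-P[0])@R*1e3).round(1))
f=d["frame"][230:330,260:380]; cv2.imwrite("pics/w8z.png",cv2.resize(f,None,fx=6,fy=6,interpolation=2)[:,:,::-1])
_,sc=pickle.load(open("scene_8.pkl","rb"))
f=sc["frame"][190:260,470:540]; cv2.imwrite("pics/s8z.png",cv2.resize(f,None,fx=8,fy=8,interpolation=2)[:,:,::-1])
E
```

```text
[[ 0.962  0.005  0.274]
 [-0.274  0.002  0.962]
 [ 0.004 -1.     0.003]]
head [0.5117 0.2673 0.244 ] tool mm [-0.2  0.   0.5]
tip [0.5105 0.2693 0.164 ] tool mm [-2.2 80.   1.9]
```

View pics/w8z.png

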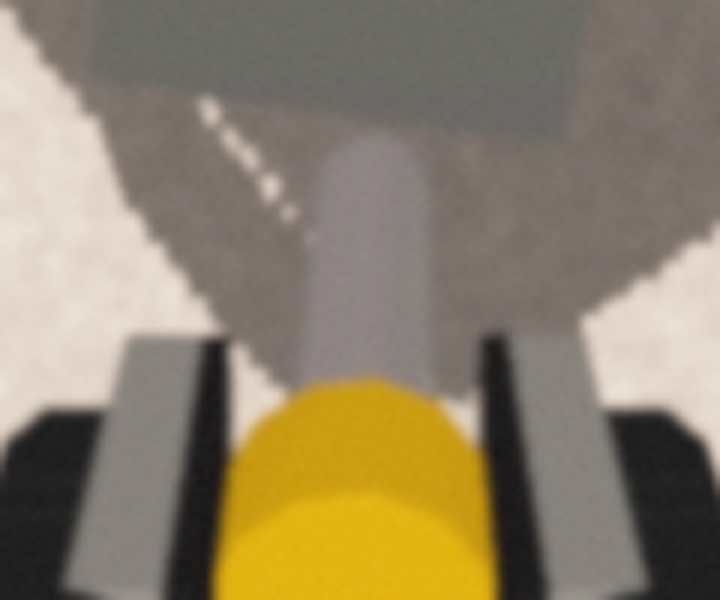

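View pics/s8z.png

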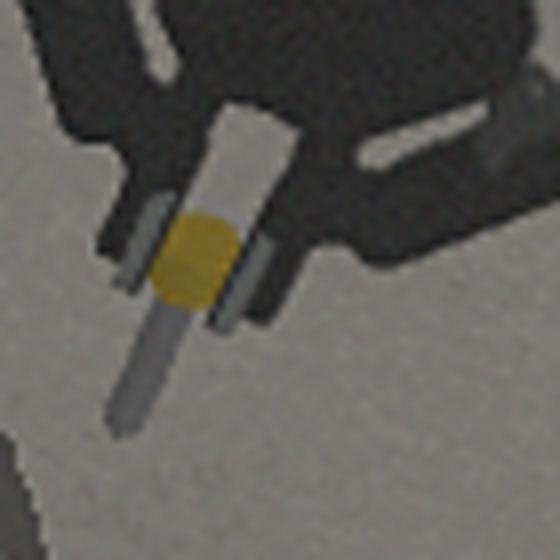

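The lean is small: the tip is about 2 mm off the axis at most, within the taper's capture. Next I'll carry the probe over the chamber.

Emit:
move_arm:
  series:
    - [-1,[0.2,0,-0.4],0]
    - [-1,[0.3,0,-0.8],0]
    - [-1,[0.3,0,-0.9],0]
    - [-1,[0.3,0,-0.9],0]
    - [-1,[0.3,0,-0.9],0]
    - [-1,[0.3,0,-0.9],0]
    - [-1,[0.3,0,-0.9],0]
    - [-1,[0.3,0,-0.9],0]
    - [-1,[0.3,0,-0.9],0]
    - [-1,[0.3,0,-0.9],0]

```text
clock: 11.68
eef_pos: [0.5235, -0.0021, 0.2383]
ee_rot: [-0.7, 0.7, -0.099, 0.097]
ft_force: [1.2, 0.8, -0.8]
gripper_width: 0.0163
```

Emit:
move_arm:
  series:
    - [-1,[0.3,0,-0.9],0]
    - [-1,[0.3,0,-0.9],0]
    - [-1,[0.35,0,-0.9],0]
    - [-1,[0.3,0,-0.8],0]
    - [-1,[0.3,0,-0.6],0]
    - [-1,[0.2,0,-0.3],0]
    - [-1,[0,0,0],0]
    - [-1,[0,0,0],0]
    - [-1,[0,0,0],0]
    - [-1,[0,0,0],0]

```text
clock: 12.52
eef_pos: [0.539, -0.1399, 0.24]
ee_rot: [0.701, -0.7, 0.098, -0.097]
ft_force: [-0.0, -0.0, -1.0]
gripper_width: 0.016
```

```bash
python3 look.py wrist 9;python3 look.py scene 9;python3 look.py top 9; python3 -c "
import cv2
a=cv2.imread('pics/wrist_9.png')[170:400,200:440];b=cv2.imread('pics/scene_9.png')[150:250,230:330]
cv2.imwrite('pics/c9.png',cv2.hconcat([cv2.resize(a,(417,400)),cv2.resize(b,(375,400))]))"
```

```text
12.5167 [-0.38   0.082  1.785  0.     1.275 -1.675] [ 0.539  -0.1399  0.24  ] [ 0.7006 -0.7001  0.0978 -0.097 ] [-0.02 -0.02 -0.98] 0.0159692454190479
12.5667 [-0.38   0.082  1.785  0.     1.275 -1.675] [ 0.5391 -0.1399  0.2402] [ 0.7005 -0.7002  0.0976 -0.0971] [ 0.32 -0.56 -0.36] 0.016350844311579828
12.6167 [-0.38   0.082  1.785  0.     1.275 -1.675] [ 0.5393 -0.14    0.2403] [ 0.7005 -0.7003  0.0974 -0.0972] [-0.89 -0.85 -1.78] 0.0162008599679104
```

View pics/c9.png

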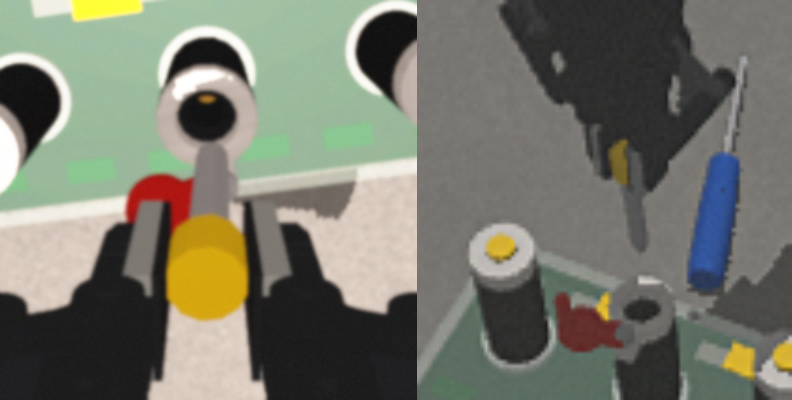

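```bash
python3 - <<'E'
from h import *
s,d=pickle.load(open("wrist_9.pkl","rb")); P=(s["eef_pos"],s["ee_rot"]);q=P[1]
R=Ro.from_quat([q[1],q[2],q[3],q[0]]).as_matrix();z=P[0][2]
_,sc=pickle.load(open("scene_9.pkl","rb"))
def rep(n,X): print(n,X.round(4),"tool mm",((X-P[0])@R*1e3).round(1))
g=cv2.cvtColor(d["frame"],cv2.COLOR_RGB2GRAY)
m=np.zeros_like(g);m[215:253,300:340]=(g[215:253,300:340]<95)*255
cs,_=cv2.findContours(m,cv2.RETR_EXTERNAL,cv2.CHAIN_APPROX_NONE);c=max(cs,key=cv2.contourArea)
pts=plane(d,cv2.convexHull(c).reshape(-1,2),.115,P); (cx,cy),r=cv2.minEnclosingCircle(pts[:,:2].astype(np.float32)); rep("mouth w r=%.4f"%r,np.array([cx,cy,.115]))
rep("tip w",plane(d,[321.4,253],z-.08,P)[0]); rep("head w",plane(d,[319.5,332],z,P)[0])
rep("tip s",plane(sc,[289.7,212],z-.08)[0]); rep("mouth s",plane(sc,[290.8,227],.115)[0])
x,e=tri([ray(d,[321.4,253],P),ray(sc,[289.7,212])]);rep("tip tri %s"%e,x)
f=d["frame"][210:290,270:370]; cv2.imwrite("pics/w9z.png",cv2.resize(f,None,fx=7,fy=7,interpolation=2)[:,:,::-1])
f=sc["frame"][180:250,260:330]; cv2.imwrite("pics/s9z.png",cv2.resize(f,None,fx=8,fy=8,interpolation=2)[:,:,::-1])
E
```

```text
mouth w r=0.0113 [ 0.5386 -0.1398  0.115 ] tool mm [-2.00e-01  1.25e+02 -1.00e-01]
tip w [ 0.5361 -0.1374  0.16  ] tool mm [-3.4 80.   1.6]
head w [ 0.5395 -0.1395  0.24  ] tool mm [ 0.4 -0.   0.6]
tip s [ 0.5379 -0.1368  0.16  ] tool mm [-1.8 80.   2.7]
mouth s [ 0.5444 -0.1353  0.115 ] tool mm [  4.  125.    5.8]
tip tri [8.262933566032972e-05, 8.262933566035608e-05] [ 0.5367 -0.1374  0.1582] tool mm [-2.8 81.7  1.7]
```

View pics/w9z.png

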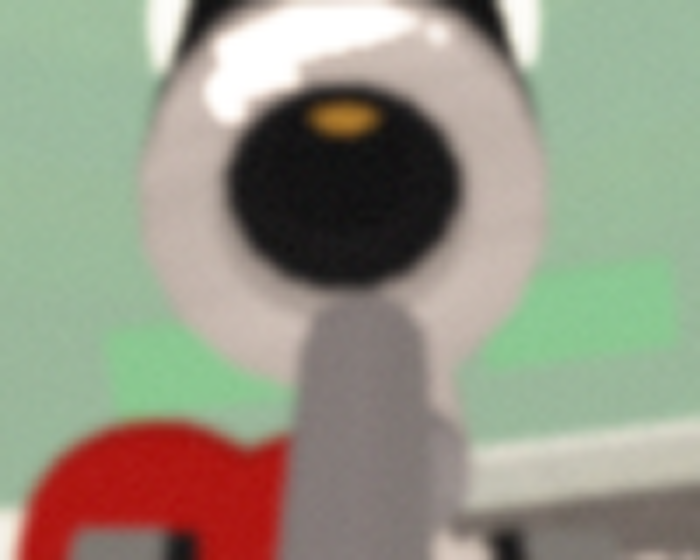

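View pics/s9z.png

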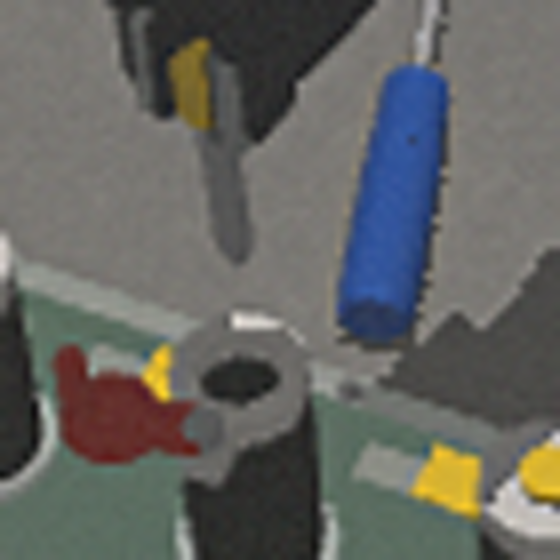

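The tip sits about (-1.8, +2) mm from the TCP axis. The mouth is at (-0.2, -0.1) mm in tool axes. I'll shift (+1, -1.6) mm and lower until the tip is just inside the recess, then check force.

Emit:
move_arm:
  series:
    - [-1,[0.035,0,-0.05],0]
    - [-1,[0,0.2,0],0]
    - [-1,[0,0.3,0],0]
    - [-1,[0,0.3,0],0]
    - [-1,[0,0.3,0],0]
    - [-1,[0,0.3,0],0]
    - [-1,[0,0.2,0],0]
    - [-1,[0,0.2,0],0]
    - [-1,[0,0,0],0]
    - [-1,[0,0,0],0]

```text
clock: 13.5
eef_pos: [0.5397, -0.1429, 0.1858]
ee_rot: [0.7, -0.7, 0.098, -0.098]
ft_force: [0.2, -0.4, -0.1]
gripper_width: 0.0163
```

Emit:
move_arm:
  series:
    - [-1,[0,0.1,0],0]
    - [-1,[0,0.1,0],0]
    - [-1,[0,0.1,0],0]
    - [-1,[0,0.1,0],0]
    - [-1,[0,0,0],0]
    - [-1,[0,0,0],0]
    - [-1,[0,0,0],0]
    - [-1,[0,0,0],0]
    - [-1,[0,0,0],0]
    - [-1,[0,0,0],0]

```text
clock: 14.33
eef_pos: [0.5401, -0.1429, 0.1745]
ee_rot: [0.7, -0.7, 0.098, -0.098]
ft_force: [0.5, 0.7, -1.0]
gripper_width: 0.0164
```

```bash
python3 look.py wrist 10;python3 look.py scene 10; python3 -c "
import cv2
a=cv2.imread('pics/wrist_10.png')[170:400,200:440];b=cv2.imread('pics/scene_10.png')[150:250,230:330]
cv2.imwrite('pics/c10.png',cv2.hconcat([cv2.resize(a,(417,400)),cv2.resize(b,(375,400))]))"
```

```text
14.3333 [-0.384  0.155  1.836  0.     1.151 -1.677] [ 0.5401 -0.1429  0.1745] [ 0.7004 -0.7002  0.0978 -0.098 ] [ 0.55  0.73 -1.02] 0.016376094497899982
14.3833 [-0.384  0.155  1.836  0.     1.151 -1.677] [ 0.5401 -0.1429  0.1745] [ 0.7004 -0.7002  0.0978 -0.098 ] [ 0.21  0.5  -0.63] 0.016563601066299845
```

View pics/c10.png

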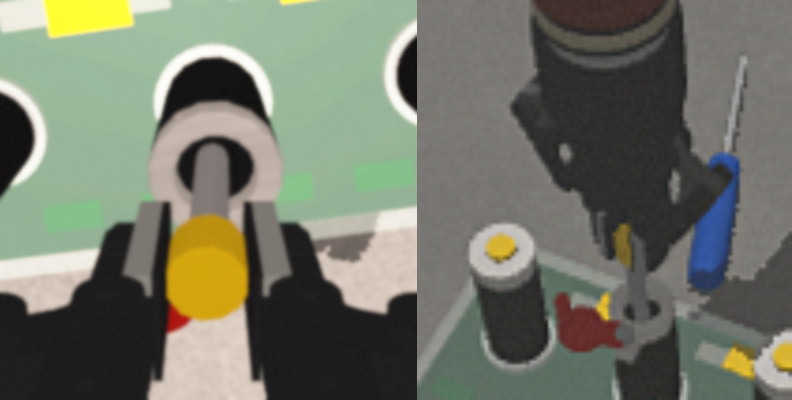

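The tip is in the bore, 8 mm below the recess floor, with no contact force. I'll lower slowly to just above the plunger.

Emit:
move_arm:
  series:
    - [-1,[0,0.1,0.02],0]
    - [-1,[0,0.1,0],0]
    - [-1,[0,0.1,0],0]
    - [-1,[0,0.1,0],0]
    - [-1,[0,0.1,0],0]
    - [-1,[0,0.1,0],0]
    - [-1,[0,0.1,0],0]
    - [-1,[0,0.1,0],0]
    - [-1,[0,0.05,0],0]
    - [-1,[0,0,0],0]

```text
clock: 15.27
eef_pos: [0.5399, -0.1422, 0.1483]
ee_rot: [0.7, -0.7, 0.098, -0.098]
ft_force: [-0.1, 1.6, -0.7]
gripper_width: 0.0165
```

```bash
python3 look.py wrist 11;python3 look.py scene 11; python3 -c "
import cv2
a=cv2.imread('pics/wrist_11.png')[170:400,200:440];b=cv2.imread('pics/scene_11.png')[150:250,230:330]
cv2.imwrite('pics/c11.png',cv2.hconcat([cv2.resize(a,(417,400)),cv2.resize(b,(375,400))]))"
```

```text
15.2667 [-0.383  0.187  1.853  0.     1.102 -1.676] [ 0.5399 -0.1422  0.1483] [ 0.7004 -0.7002  0.0982 -0.0977] [-0.08  1.62 -0.67] 0.01652379876386714
15.3167 [-0.383  0.187  1.853  0.     1.102 -1.676] [ 0.54   -0.1423  0.1485] [ 0.7004 -0.7002  0.0981 -0.0977] [ 0.98  0.06 -1.45] 0.016668529092946437
```

View pics/c11.png

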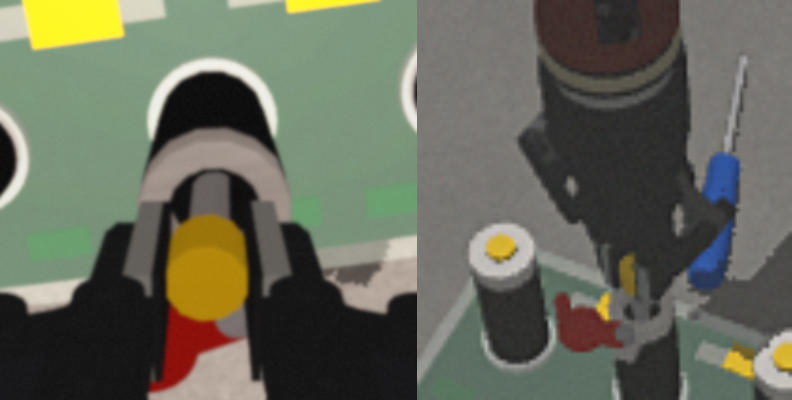

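The probe is deep in the bore and unloaded. I'll lower 3 mm more, release with a small opening, and rise.

Emit:
move_arm:
  series:
    - [-1,[0,0.05,0.02],0]
    - [-1,[0,0.05,0.02],0]
    - [-1,[0,0,0],0]
    - [-0.35,[0,0,0],0]
    - [-0.35,[0,0,0],0]
    - [-0.35,[0,0,0],0]
    - [-0.35,[0,0,0],0]
    - [-0.35,[0,0,0],0]
    - [-0.35,[0,-0.3,0],0]
    - [-0.35,[0,-0.4,0],0]

```text
clock: 16.2
eef_pos: [0.5394, -0.1408, 0.1664]
ee_rot: [0.701, -0.7, 0.099, -0.097]
ft_force: [0.4, -0.2, 0.3]
gripper_width: 0.0278
```

Emit:
move_arm:
  series:
    - [-0.35,[0,-0.5,0],0]
    - [-0.35,[0,-0.5,0],0]
    - [-1,[0,-0.5,0],0]
    - [-1,[0,0,0],0]
    - [-1,[0,0,0],0]
    - [-1,[0,0,0],0]
    - [-1,[0,0,0],0]
    - [-1,[0,0,0],0]
    - [-1,[0,0,0],0]
    - [-1,[0,0,0],0]

```text
clock: 17.03
eef_pos: [0.5401, -0.141, 0.2111]
ee_rot: [0.7, -0.7, 0.098, -0.097]
ft_force: [0.5, -0.0, -1.4]
gripper_width: -0.0001
```

```bash
python3 look.py wrist 12;python3 look.py scene 12; python3 -c "
import cv2
a=cv2.imread('pics/wrist_12.png')[170:400,200:440];b=cv2.imread('pics/scene_12.png')[150:250,230:330]
cv2.imwrite('pics/c12.png',cv2.hconcat([cv2.resize(a,(417,400)),cv2.resize(b,(375,400))]))"
```

```text
17.0333 [-0.381  0.114  1.808  0.     1.221 -1.674] [ 0.5401 -0.141   0.2111] [ 0.7004 -0.7002  0.0984 -0.0974] [ 0.48 -0.04 -1.38] -0.0001182986555636273
17.0833 [-0.381  0.114  1.808  0.     1.221 -1.674] [ 0.5402 -0.1411  0.2113] [ 0.7004 -0.7002  0.0983 -0.0975] [-0.55 -0.22 -0.34] -0.00021105298142526388
```

View pics/c12.png

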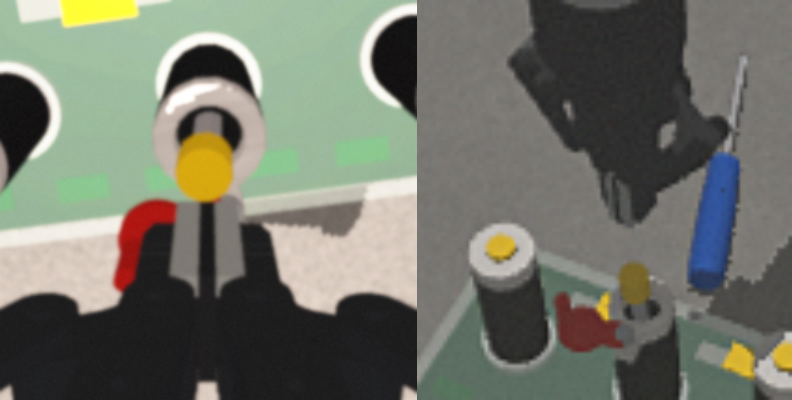

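The probe stands in the chamber with its head above the rim, top face at about (317,269) in the wrist image. I'll centre the shut fingertips on it.

```bash
python3 - <<'E'
from h import *
s,d=pickle.load(open("wrist_12.pkl","rb")); P=(s["eef_pos"],s["ee_rot"]);q=P[1]
R=Ro.from_quat([q[1],q[2],q[3],q[0]]).as_matrix()
def rep(n,X): print(n,X.round(4),"tool units",((X-P[0])@R/.03).round(3))
_,sc=pickle.load(open("scene_12.pkl","rb"))
rep("head w",plane(d,[317.4,269],.142,P)[0]);
h=cv2.cvtColor(d["frame"],cv2.COLOR_RGB2HSV);m=cv2.inRange(h,(18,120,200),(32,255,255))
for b in blobs(d,(18,120,90),(32,255,255),100)[0]: print(b)
ys,xs=np.nonzero(m[230:300,290:345]);print("bright",xs.mean()+290,ys.mean()+230,xs.min()+290,xs.max()+290,ys.min()+230,ys.max()+230)
for b in blobs(sc,(18,120,60),(32,255,255),10)[0]: print(b)
x,e=tri([ray(d,[317.4,266],P),ray(sc,[230+(634-417)/3.75,150+282/4])]);rep("tri head mid? %s"%e,x)
E
```

```text
head w [ 0.5418 -0.1421  0.142 ] tool units [ 0.067  2.304 -0.018]
([374.6, 151.9], [352, 137, 46, 31, 1129])
([255.3, 168.9], [232, 154, 47, 31, 1105])
([480.5, 229.4], [466, 216, 30, 28, 650])
([317.4, 265.6], [301, 246, 33, 41, 1099])
([164.7, 272.2], [151, 259, 29, 27, 600])
bright 317.0622568093385 269.6018158236057 301 333 255 284
([529.1, 1.4], [526, 0, 7, 5, 12])
([251.9, 211.5], [248, 209, 8, 6, 39])
([287.6, 220.5], [284, 216, 8, 10, 67])
([279.4, 226.1], [278, 223, 3, 7, 14])
([315.9, 239.7], [311, 235, 9, 10, 55])
([328.4, 238.9], [325, 236, 8, 7, 46])
tri head mid? [0.0005477775843992317, 0.0005477775843993354] [ 0.5427 -0.1419  0.1343] tool units [ 0.094  2.559 -0.004]
```

Emit:
move_arm:
  series:
    - [-1,[0.05,0.2,0],0]
    - [-1,[0,0.3,0],0]
    - [-1,[0,0.3,0],0]
    - [-1,[0,0.3,0],0]
    - [-1,[0,0.2,0],0]
    - [-1,[0,0.1,0],0]
    - [-1,[0,0.1,0],0]
    - [-1,[0,0.1,0],0]
    - [-1,[0,0,0],0]
    - [-1,[0,0,0],0]

```text
clock: 17.97
eef_pos: [0.542, -0.1417, 0.164]
ee_rot: [-0.7, 0.7, -0.098, 0.098]
ft_force: [-0.0, 0.0, 0.8]
gripper_width: -0.0001
```

Emit:
move_arm:
  series:
    - [-1,[0,0.1,0],0]
    - [-1,[0,0.1,0],0]
    - [-1,[0,0.05,0],0]
    - [-1,[0,0.05,0],0]
    - [-1,[0,0,0],0]
    - [-1,[0,0,0],0]
    - [-1,[0,0,0],0]
    - [-1,[0,0,0],0]
    - [-1,[0,0,0],0]
    - [-1,[0,0,0],0]

```text
clock: 18.8
eef_pos: [0.5428, -0.1417, 0.1564]
ee_rot: [-0.7, 0.7, -0.097, 0.099]
ft_force: [-1.6, 0.8, 5.5]
gripper_width: -0.0001
```

```bash
python3 look.py wrist 13;python3 look.py scene 13; python3 -c "
import cv2
a=cv2.imread('pics/wrist_13.png')[170:400,200:440];b=cv2.imread('pics/scene_13.png')[150:250,230:330]
cv2.imwrite('pics/c13.png',cv2.hconcat([cv2.resize(a,(417,400)),cv2.resize(b,(375,400))]))"
```

```text
18.8 [-0.381  0.181  1.844  0.     1.115 -1.674] [ 0.5428 -0.1417  0.1564] [-0.7003  0.7003 -0.0971  0.0987] [-1.55  0.78  5.51] -0.0001316583102092144
18.85 [-3.810e-01  1.810e-01  1.844e+00  1.000e-03  1.115e+00 -1.674e+00] [ 0.5428 -0.1417  0.1564] [-0.7003  0.7003 -0.0971  0.0987] [-1.64  0.94  5.17] -0.0001019377909131188
```

View pics/c13.png

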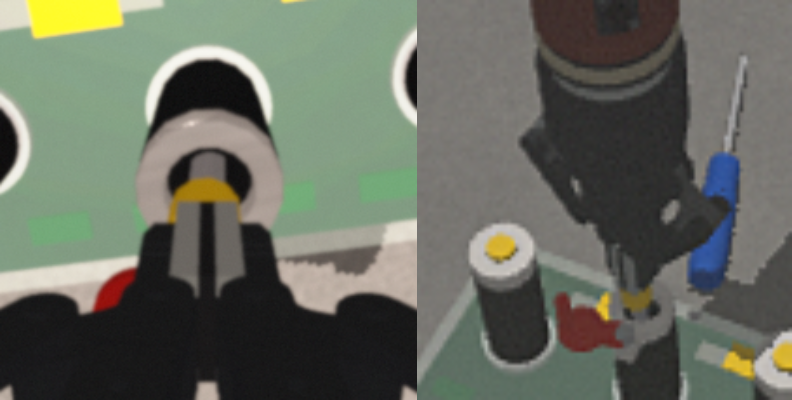

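The tips are on the head, with 5.5 N on the plunger. I'll press on slowly.

Emit:
move_arm:
  series:
    - [-1,[0,0.05,0],0]
    - [-1,[0,0.05,0],0]
    - [-1,[0,0.05,0],0]
    - [-1,[0,0.05,0],0]
    - [-1,[0,0.05,0],0]
    - [-1,[0,0.05,0],0]
    - [-1,[0,0.05,0],0]
    - [-1,[0,0.05,0],0]
    - [-1,[0,0,0],0]
    - [-1,[0,0,0],0]

```text
clock: 19.73
eef_pos: [0.5423, -0.1412, 0.1442]
ee_rot: [0.701, -0.7, 0.098, -0.098]
ft_force: [-0.9, 1.9, 5.5]
gripper_width: -0.0002
```

```bash
python3 look.py wrist 14;python3 look.py scene 14; python3 -c "
import cv2
a=cv2.imread('pics/wrist_14.png')[170:400,200:440];b=cv2.imread('pics/scene_14.png')[150:250,230:330]
cv2.imwrite('pics/c14.png',cv2.hconcat([cv2.resize(a,(417,400)),cv2.resize(b,(375,400))]))"
```

```text
19.7333 [-3.800e-01  1.960e-01  1.851e+00  1.000e-03  1.094e+00 -1.674e+00] [ 0.5423 -0.1412  0.1442] [ 0.7006 -0.7     0.0977 -0.0981] [-0.86  1.85  5.48] -0.00020654914762598911
19.7833 [-3.810e-01  1.960e-01  1.851e+00  1.000e-03  1.094e+00 -1.674e+00] [ 0.5423 -0.1413  0.1442] [ 0.7006 -0.7     0.0977 -0.0981] [-1.87  1.68  7.06] -1.8139456807342389e-06
```

View pics/c14.png

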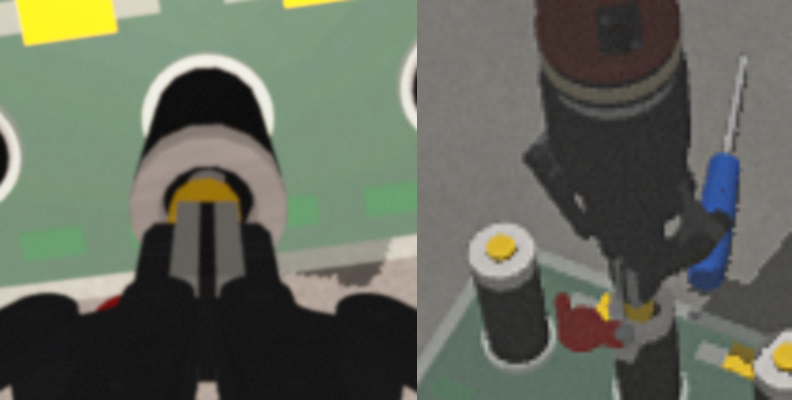

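The head is entering the recess at a steady ~6 N. 6 mm remain.

Emit:
move_arm:
  series:
    - [-1,[0,0.04,0],0]
    - [-1,[0,0.04,0],0]
    - [-1,[0,0.04,0],0]
    - [-1,[0,0.03,0],0]
    - [-1,[0,0.02,0],0]
    - [-1,[0,0.02,0],0]
    - [-1,[0,0,0],0]
    - [-1,[0,0,0],0]
    - [-1,[0,0,0],0]
    - [-1,[0,0,0],0]

```text
clock: 20.67
eef_pos: [0.5421, -0.141, 0.1386]
ee_rot: [0.701, -0.7, 0.098, -0.098]
ft_force: [-2.2, 2.7, 7.5]
gripper_width: 0.0
```

Emit:
move_arm:
  series:
    - [-1,[0,0.02,0],0]
    - [-1,[0,0.02,0],0]
    - [-1,[0,0,0],0]
    - [-1,[0,0,0],0]
    - [-1,[0,0,0],0]
    - [-1,[0,0,0],0]
    - [-1,[0,0,0],0]
    - [-1,[0,0,0],0]
    - [-1,[0,0,0],0]
    - [-1,[0,0,0],0]

```text
clock: 21.5
eef_pos: [0.5422, -0.141, 0.1383]
ee_rot: [0.701, -0.7, 0.098, -0.098]
ft_force: [-4.5, 4.3, 11.4]
gripper_width: 0.0002
```

Force rose to 11 N with almost no movement, and the tip height is 0.1193 against 0.119 for home. I'll add a bit more push to confirm it has bottomed.

Emit:
move_arm:
  series:
    - [-1,[0,0.03,0],0]
    - [-1,[0,0.03,0],0]
    - [-1,[0,0.03,0],0]
    - [-1,[0,0,0],0]
    - [-1,[0,0,0],0]
    - [-1,[0,0,0],0]
    - [-1,[0,0,0],0]
    - [-1,[0,0,0],0]
    - [-1,[0,0,0],0]
    - [-1,[0,0,0],0]

```text
clock: 22.33
eef_pos: [0.5423, -0.141, 0.1381]
ee_rot: [0.701, -0.7, 0.098, -0.098]
ft_force: [-9.7, 5.1, 22.9]
gripper_width: 0.0001
```

It's bottomed: 23 N with only 0.2 mm of movement. I'll retract straight up and check.

Emit:
move_arm:
  series:
    - [-1,[0,-0.15,0],0]
    - [-1,[0,-0.3,0],0]
    - [-1,[0,-0.5,0],0]
    - [-1,[0,-0.6,0],0]
    - [-1,[0,-0.6,0],0]
    - [-1,[0,-0.6,0],0]
    - [-1,[0,-0.6,0],0]
    - [-1,[-0.6,0,0],0]
    - [-1,[-0.8,0,0],0]
    - [-1,[-0.8,0,0],0]

```text
clock: 23.17
eef_pos: [0.4782, -0.1236, 0.2342]
ee_rot: [-0.7, 0.7, -0.098, 0.098]
ft_force: [-1.0, -0.5, -0.3]
gripper_width: -0.0002
```

Emit:
move_arm:
  series:
    - [-1,[-0.8,0,0],0]
    - [-1,[-0.4,0,0],0]
    - [-1,[0,0,0],0]
    - [-1,[0,0,0],0]
    - [-1,[0,0,0],0]
    - [-1,[0,0,0],0]
    - [-1,[0,0,0],0]
    - [-1,[0,0,0],0]
    - [-1,[0,0,0],0]
    - [-1,[0,0,0],0]

```text
clock: 24.0
eef_pos: [0.444, -0.1137, 0.2337]
ee_rot: [0.7, -0.7, 0.098, -0.098]
ft_force: [0.5, -0.2, 1.0]
gripper_width: -0.0001
```

```bash
python3 look.py top 15;python3 look.py scene 15; python3 -c "
import cv2
a=cv2.imread('pics/top_15.png')[215:315,270:440];b=cv2.imread('pics/scene_15.png')[190:290,220:360]
cv2.imwrite('pics/c15.png',cv2.hconcat([cv2.resize(a,(400,300),interpolation=2),cv2.resize(b,(400,300),interpolation=2)]))
from h import *
_,d=pickle.load(open('scene_15.pkl','rb'));_,t=pickle.load(open('top_15.pkl','rb'))
for x in (d,t):
  for b in blobs(x,(18,120,60),(32,255,255),15)[0]: print(b,dep(x,b[0]).round(4))
  print()
"
```

```text
24.0 [-0.404 -0.134  2.009  0.     1.267 -1.697] [ 0.444  -0.1137  0.2337] [ 0.7003 -0.7003  0.098  -0.0978] [ 0.48 -0.21  1.04] -0.0001277154848687627
24.05 [-0.404 -0.134  2.009  0.     1.267 -1.697] [ 0.444  -0.1137  0.2337] [ 0.7003 -0.7003  0.0979 -0.0978] [-0.43 -0.25 -0.07] -1.9524361517431383e-05
([252.0, 211.5], [249, 209, 7, 6, 38]) [[ 0.5308 -0.2322  0.121 ]]
([288.7, 225.5], [285, 222, 8, 8, 54]) [[ 0.5435 -0.1404  0.1176]]
([315.9, 239.8], [312, 236, 8, 9, 50]) [[ 0.5029 -0.0915  0.0261]]
([328.5, 239.0], [325, 236, 8, 7, 44]) [[ 0.5562 -0.0449  0.1198]]

([312.9, 254.2], [309, 251, 8, 8, 49]) [[ 0.5538 -0.0467  0.1184]]
([357.4, 259.3], [353, 255, 9, 9, 62]) [[ 0.5417 -0.1415  0.1138]]
([401.4, 264.6], [398, 261, 8, 8, 50]) [[ 0.5284 -0.2347  0.1172]]
```

View pics/c15.png

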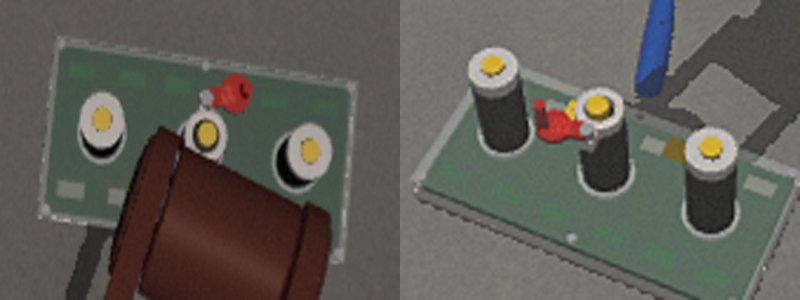

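View pics/scene_15.png

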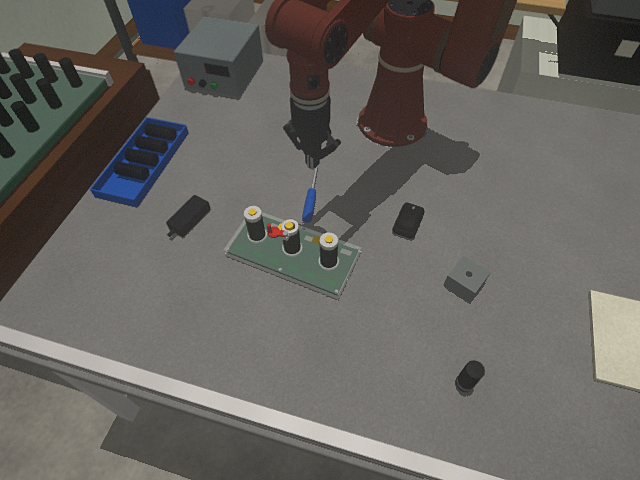

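```bash
python3 - <<'E'
from h import *
_,d=pickle.load(open('scene_15.pkl','rb'));_,t=pickle.load(open('top_15.pkl','rb'))
for a,b in(([312.9,254.2],[328.5,239]),([357.4,259.3],[288.7,225.5]),([401.4,264.6],[252,211.5])): print(tri([ray(t,a),ray(d,b)]))
for im,c in((d,(289,225)),(d,(252,211)),(d,(328,239))):
    u,v=c; print(np.round([dep(im,[u+i,v+j])[0,2] for i in(-1,0,1) for j in(-1,0,1)],4))
f=[cv2.resize(d["frame"][v-18:v+18,u-18:u+18],(260,260),interpolation=2) for u,v in((252,213),(289,226),(328,240))]
cv2.imwrite("pics/cmp.png",cv2.hconcat(f)[:,:,::-1])
E
```

```text
(array([ 0.55391205, -0.04617321,  0.11626699]), [0.0005634540753060333, 0.0005634540753060027])
(array([ 0.54160001, -0.14132533,  0.11487465]), [0.00011315218415068754, 0.00011315218415064062])
(array([ 0.52827091, -0.23422454,  0.11726957]), [0.0004465348391358111, 0.00044653483913579167])
[0.1181 0.1146 0.1168 0.1203 0.1191 0.1169 0.1185 0.1156 0.1178]
[0.1176 0.1171 0.1185 0.1186 0.1163 0.1203 0.1202 0.1209 0.1183]
[0.1183 0.1206 0.1194 0.1191 0.1198 0.1166 0.1172 0.117  0.1165]
```

View pics/cmp.png

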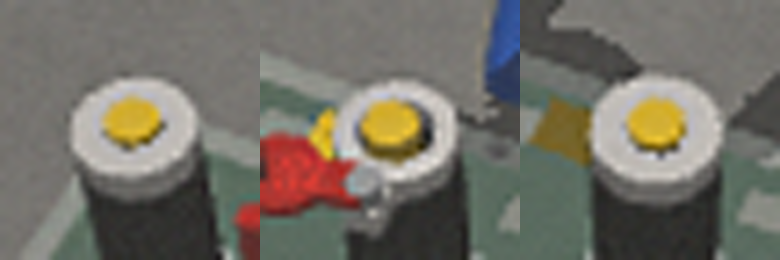

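All three heads sit at the same height within about 2 mm, the cover is aside, and the arm is clear. I'll hand in.

```bash
python3 -c "
from bench import sign_off,state
print(sign_off()); print(state()['clock'])"
```

```text
the job is handed in; nothing more can be done
None
the job is handed in; nothing more can be done
```

The probe is home in the middle chamber, and I handed the job in at about 24 s. In order, I pushed the red cover aside by its pin to about 1.7 rad, put the probe in tip first and pressed it down with the shut fingertips. Then I moved the arm clear, touching nothing.

**Pressing:** it took about 6 N on the way down. At the bottom the force rose to 23 N with only 0.2 mm more movement, and the fingertips stood at z ≈ 0.119, which is the home height.

**Last pictures:**
- **Head height:** depth at the new head reads about 0.118, like its two neighbours at about 0.118–0.119. Triangulating gave 0.115 against 0.116 and 0.117, a 1–2 mm difference that is within the camera calibration.
- **Other items:** the mouse, cell, screwdriver and adapter look unmoved in the scene view; I did not measure them.

**Minor disagreements along the way:**
- The gripper read 16.2 mm on the 18 mm head.
- The probe leaned by about 2 mm at the tip while held, and I corrected for that before inserting it.
- One scene-camera reading of the mouth was about 6 mm off the wrist camera's. I used the wrist value, and the probe went in without measurable contact force.

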